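# Turn the oiled coaster with the spatula

### The arm

A 6-joint arm with a two-finger parallel gripper is mounted at the origin on the work surface. World frame = base frame: x ahead of the robot, y to its left, z up, the work surface at z = 0. Lengths are in mm, angles in rad, forces in N, time in s.
With the tool pointing down it reaches from about 350 to 775 mm from the base axis. Payload 7.3 kg.
Tool frame: the origin (TCP) lies midway between the tips of the shut fingers; the grasp point (between the pads) lies 19 mm behind it; z points along the fingers, y is the line along which they close (so a half turn about z gives the same grasp; the last joint's range is limited). The gripper opens to 92 mm and grips with 3 to 60 N. Pads are 19 mm wide; open, the fingers measure 130 mm over their backs; the gripper's body (75 mm by 190 mm) begins 47 mm behind the grasp point.
Start: joints at [1.146, 0.342, 1.524, -0, 1.275, -0.146], TCP at [144.467, 504.755, 195.741] pointing down, gripper open.
Joint ranges: [-2.53, 2.53], [-0.77, 2.02], [0.04, 2.7], [-1, 4.14], [0.28, 2.66], [-3.11, 3.11]. Speed limits (rad/s): [2.57, 2.57, 3.14, 3.14, 3.14, 3.14].

### API

Orientations are given as [roll, pitch, yaw] about the fixed x, y, z axes, in that order (R = Rz(yaw) Ry(pitch) Rx(roll)).
In Python, from plant import bot gives the robot as it stands. The module is installed in compiled form; this text tells all that it offers.
- The arm moves only by the shell command python3 -m crank 'ROWS' [OPENING]. ROWS is JSON, a list of rows, each a list of 6 numbers: the shift along the tool's x, y, z in m, then the turn, a rotation vector about the tool's x, y, z in rad. In form: [[dx, dy, dz, wx, wy, wz], ...]. A call has 1 to 5 rows; each row shifts and turns the commanded pose from where the row before left it, along the tool's axes as they then stand; what a row does not reach is not made up. A row lasts 1/8 s, in which the tool goes at most 62.5 mm and 10.7 degrees, less where a joint would pass 70% of its speed; a pose out of reach is approached as far as the arm can. A call is refused whole if a number of a shift passes 0.0625 or a number of a turn 0.188, either way. A call with a gripper value outside its range is refused whole. OPENING is the opening in per cent of the stroke, from 0 (shut) to 100 (fully open), set as the call begins (- or left out, the last holds). The fingers move at their own pace and stop on an object; the grip force is fixed at half the most. Time passes only in rows, so rows that do not move let the fingers close. It gives the time, the measured TCP pose, the force, the opening and the grip force at its end, in the units of the state.
- bot.get_obs(): the state, without advancing time (a new reading comes with each control period).
- bot.capture(name): name is "scene" or "top" or "wrist"; returns a dict with "color" (400x640x3 uint8, blue, green, red), "fov_y" (degrees; the focal length in pixels is half the picture's height over the tangent of half this angle, whatever the lens; pixels are square), "cx", "cy" (the principal point, pixels), "extrinsics" (4x4, takes a point from world to camera coordinates); the wrist camera has in their place "tool_from_camera" (4x4, takes a point from camera to tool coordinates, whose origin is the TCP and whose axes are the flange's). Camera axes: x right, y up, looking along -z (the intrinsics and any distortion apply to the point x, -y, -z); pixel columns grow to the right and rows downward; lengths in mm; the calibration is good to about 2 mm. A picture is of the moment at which its call begins: read the wrist's pose just before it. There is no depth.
- bot.close_job(): hands the job in; it is judged then, once.
The state is a dict: "time": time; "joint_positions": joint angles; "dq": joint speeds; "tau": joint torques, N m; "tool_pos": TCP position; "tcp_rot": TCP orientation; "contact_force": force on the tool from outside, world axes, zero at the start; "moment": the same for the moment, N m; "grip_width": finger opening in mm; "finger_force": force on a finger pad.
Only numpy, scipy, OpenCV 4.12 (cv2) and the standard library are available. Lean on these libraries where they do the work, as an engineer would, in place of code of your own. Each camera call takes 0.05 s, during which the arm holds its last target. There are 200 camera calls.

### The job

The round wooden coaster on the pine drying rack has just been oiled and must now lie cork side up: pick up the spatula by its handle, reach with the blade under the coaster's overhanging front edge and tip it over the step, so that it ends upside down and flat on the rack's higher back deck. Keep fingers and arm off the round coaster, leave the square coaster where it is, and finally put the spatula down on the shelf in front of the rack, blade flat as you found it.

Things in the scene. Friction and masses are not known exactly. Their poses are not given: they have to be found in the camera images.
- spatula: Offset spatula, 90 g, on the shelf before the rack. Origin below the grip, level with the underside; x to the blade tip, z up. Dark wood handle 16 mm wide (y), z 18 to 38 mm, x -85 to 45 mm; a thin neck drops to a flat steel blade 55 mm wide, 2.5 mm thick, x 75 to 165 mm (tip), z 0 to 2.5 mm. It stands on the blade and on a wire foot at x = -96 mm.
- round_coaster: Round coaster, disc 90 mm across, 8 mm thick, 45 g: dark wood on top, 2 mm of cork beneath. Origin at its centre, mid-thickness; z is its axis, out of the wooden face (up at the start). It lies in one of two places on the rack's low ledge, far edge within 6 mm of the step, front edge jutting freely about 33 mm beyond the ledge.
- square_coaster: Square coaster, 90 x 90 x 8 mm, same dark wood and cork, in the other place on the ledge. Origin at its centre; z up out of the wooden face. It is not to be moved.
- rack: Fixed pine rack, y -145 to 145 mm. Origin at shelf level below the row of coasters; x to the back, z up. Low ledge: top z = 25 mm, x -12 to 48 mm; coasters at y about -70 and 70. At x = 48 a step up to the back deck: top z = 35 mm, to x = 174, then a 6 mm lip 10 mm higher. A coaster lifted by its jutting front edge pivots against the step and, past upright, falls over onto the deck.
There are look-alikes about, which are no part of the job. Leave any turquoise look-alike of the round_coaster alone.

How it is judged:
By the outcome, as a careful person would: the job done as asked, in the order asked, and still so for the second after the job is handed in, with the robot touching nothing.
It also fails if it takes over 48 s, if anything falls off the work surface, if the arm or the gripper's body presses on something with over 40 N, if the wrist force passes 120 N, or if a joint passes its speed limit or range.

## Working session

There is one attempt and no reset: what is moved stays moved. The work goes in short steps, Python scripts to look and compute and a shell command to move; the robot and the scene stay as the last step left them, time stands still between calls to the robot, and variables do not carry over. Pictures are saved under pics/ and viewed, at most 10 in all, crops included, and the job is handed in when it is done.

```bash
mkdir -p pics; cat > h.py <<'E'
import numpy as np, cv2
from plant import bot
def cap(n):
    o=bot.get_obs(); c=bot.capture(n); c['o']=o; return c
def save(n,f):
    c=cap(n); cv2.imwrite('pics/'+f,c['color']); np.save('pics/'+f+'.npy',c,allow_pickle=True); return c
def rpy(r):
    from scipy.spatial.transform import Rotation as R
    return R.from_euler('xyz',r).as_matrix()
def cam(c):
    if 'extrinsics' in c: return np.linalg.inv(np.array(c['extrinsics']))
    T=np.eye(4);T[:3,:3]=rpy(c['o']['tcp_rot']);T[:3,3]=c['o']['tool_pos'];return T@np.array(c['tool_from_camera'])
def f(c): return 200/np.tan(np.radians(c['fov_y']/2))
def ray(c,u,v,z):
    T=cam(c);F=f(c);d=T[:3,:3]@np.array([(u-c['cx'])/F,-(v-c['cy'])/F,-1]);o=T[:3,3]
    return o+d*(z-o[2])/d[2]
def proj(c,p):
    q=np.linalg.inv(cam(c))@np.append(p,1);F=f(c)
    return c['cx']+F*q[0]/-q[2], c['cy']-F*q[1]/-q[2]
E
python3 - <<'E'
from h import *
a=save('top','top.png');b=save('scene','scene.png')
print(a.keys(),{k:v for k,v in a.items() if k not in('color',)})
cv2.imwrite('pics/both.png',cv2.resize(np.vstack([a['color'],b['color']]),None,fx=.75,fy=.75))
E
```

```text
dict_keys(['color', 'fov_y', 'cx', 'cy', 'extrinsics', 'o']) {'fov_y': 44.25203752493783, 'cx': 325.7639705572787, 'cy': 193.52541010568038, 'extrinsics': array([[ 1.53701243e-02, -9.99228242e-01, -3.61480151e-02,
        -6.70288053e+01],
       [ 9.95354350e-01,  1.18540397e-02,  9.55468466e-02,
        -4.92243357e+02],
       [-9.50446076e-02, -3.74486509e-02,  9.94768376e-01,
        -8.12973086e+02],
       [ 0.00000000e+00,  0.00000000e+00,  0.00000000e+00,
         1.00000000e+00]]), 'o': {'time': 0.0, 'joint_positions': array([ 1.14601316e+00,  3.42724792e-01,  1.52504524e+00, -3.02162939e-05,
        1.27544197e+00, -1.45998286e-01]), 'dq': array([-0.00069162,  0.0005746 ,  0.00090575, -0.00126862, -0.00213046,
       -0.00081096]), 'tau': array([-4.57344740e-04, -4.31244314e+01, -2.44219261e+01,  7.15784915e-02,
        5.61089139e-02, -1.42144786e-04]), 'tool_pos': array([144.25879659, 504.28643782, 195.03410652]), 'tcp_rot': array([-3.13998633e+00, -2.06997143e-04,  2.86281643e+00]), 'contact_force': array([ 0.30538041,  0.44710448, -0.43599547]), 'moment': array([ 0.01376832, -0.00923015, -0.00944111]), 'finger_force': 0.0, 'grip_width': 91.62338181791645}}
```

View pics/both.png

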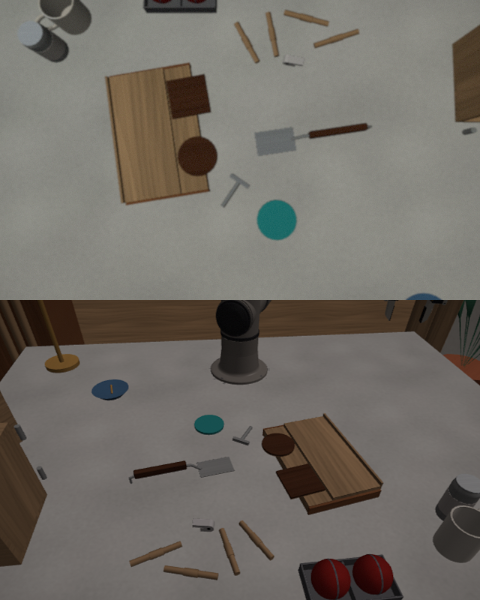

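The top view, with pixels in the full 640x400 picture, shows:
- Round wooden coaster at about (263,208) on the rack's near place, with the square one at (251,129).
- Turquoise disc look-alike at (369,293).
- Spatula blade at about (367,188), with its dark handle at (450,174).
- T-shaped scraper look-alike at (313,253), and sticks and a clip near (350,50).

I choose the brown disc and the dark-handled spatula.

```bash
python3 - <<'E'
from h import *
a=np.load('pics/top.png.npy',allow_pickle=True).item()
im=a['color'];hsv=cv2.cvtColor(im,cv2.COLOR_BGR2HSV)
for p in [(263,208),(251,129),(450,174),(367,188),(200,180),(300,180)]: print(p,hsv[p[1],p[0]])
m=((hsv[...,2]<100)&(hsv[...,1]>100)&((hsv[...,0]<20)|(hsv[...,0]>165))).astype(np.uint8)*255
m[:, :200]=0; m[:80]=0;m[:,560:]=0
cs,_=cv2.findContours(cv2.morphologyEx(m,cv2.MORPH_OPEN,np.ones((3,3))),cv2.RETR_EXTERNAL,cv2.CHAIN_APPROX_NONE)
def rect(c,z):
    P=np.array([ray(a,u,v,z)[:2] for u,v in c[:,0]],np.float32);return P
for c in cs:
    A=cv2.contourArea(c)
    if A<150: continue
    z=33 if c[:,0,0].mean()<300 else 34
    P=rect(c,z)
    print('px',c[:,0].mean(0),A,'minrect',cv2.minAreaRect(P),'circ',cv2.minEnclosingCircle(P),'ell',cv2.fitEllipse(P))
# rack: pine
m=((hsv[...,1]>70)&(hsv[...,0]>5)&(hsv[...,0]<25)).astype(np.uint8)*255; m[:75]=0;m[:,300:]=0
cs,_=cv2.findContours(cv2.morphologyEx(m,cv2.MORPH_OPEN,np.ones((5,5))),cv2.RETR_EXTERNAL,cv2.CHAIN_APPROX_NONE)
c=max(cs,key=cv2.contourArea); h=cv2.approxPolyDP(c,4,True)
for p in h[:,0]: print('rack',p,ray(a,*p,25).round(1),ray(a,*p,35).round(1),ray(a,*p,45).round(1))
# blade
cv2.imwrite('pics/crop.png',cv2.resize(im[80:300,130:510],None,fx=2.1,fy=2.1,interpolation=cv2.INTER_CUBIC))
E
```

```text
(263, 208) [ 15 255  43]
(251, 129) [  8 176  61]
(450, 174) [ 13 177  49]
(367, 188) [100   7 106]
(200, 180) [ 17 108 118]
(300, 180) [ 34  13 139]
px [259.96273292 208.55900621] 2168.5 minrect ((466.716796875, 46.66107177734375), (88.09437561035156, 87.81352233886719), 48.80237579345703) circ ((465.7796630859375, 50.11690902709961), 48.14254379272461) ell ((466.18353271484375, 47.72846221923828), (87.89012908935547, 90.60752868652344), 170.0605926513672)
px [450.5125  173.98125] 504.0 minrect ((527.08154296875, -268.3091735839844), (13.182872772216797, 126.44487762451172), 9.324447631835938) circ ((528.8021240234375, -268.0266418457031), 63.260475158691406) ell ((527.1702880859375, -268.100830078125), (12.236227035522461, 199.9268341064453), 9.348493576049805)
px [245.2987013  128.02597403] 2696.5 minrect ((607.905029296875, 73.42929077148438), (105.59102630615234, 93.20242309570312), 10.467384338378906) circ ((607.6694946289062, 75.61195373535156), 67.93721008300781) ell ((603.2216186523438, 74.81550598144531), (103.39210510253906, 113.48759460449219), 129.3255615234375)
rack [25
[... 563 characters left out ...]
35. ] [472.8   1.   45. ]
rack [281 190] [498.   15.8  25. ] [497.   14.5  35. ] [495.9  13.2  45. ]
rack [272 189] [499.5  31.2  25. ] [498.5  29.7  35. ] [497.4  28.3  45. ]
rack [266 180] [514.8  41.9  25. ] [513.6  40.3  35. ] [512.4  38.7  45. ]
rack [262 152] [563.1  50.1  25. ] [561.3  48.4  35. ] [559.5  46.7  45. ]
rack [277 144] [577.2  24.6  25. ] [575.2  23.2  35. ] [573.3  21.8  45. ]
rack [276 125] [610.4  27.2  25. ] [608.   25.7  35. ] [605.6  24.3  45. ]
rack [269 120] [619.1  39.5  25. ] [616.6  37.9  35. ] [614.1  36.4  45. ]
rack [272 105] [645.5  35.   25. ] [642.8  33.5  35. ] [640.   31.9  45. ]
rack [256 102] [650.7  63.   25. ] [647.9  61.1  35. ] [645.   59.3  45. ]
```

View pics/crop.png

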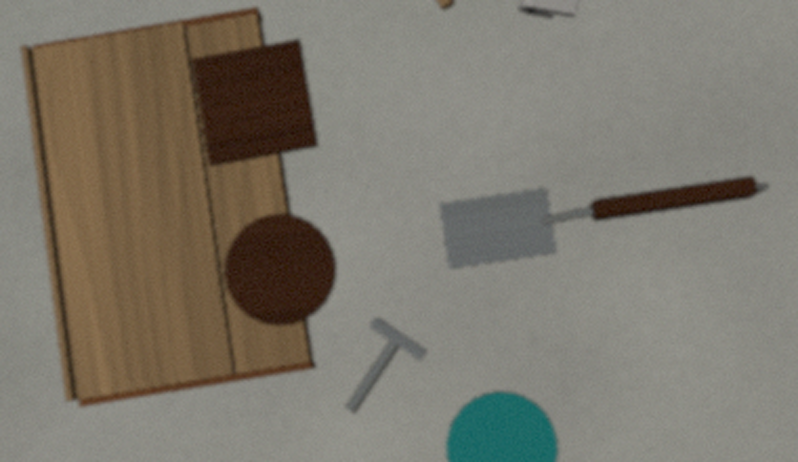

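The crop confirms the choice: the brown disc on the rack's near-side place, and the steel blade with the brown handle. The T scraper (crop 395,345) and the turquoise disc stay clear of the path. The rack and the spatula share a yaw of about 1.73. I'll turn the tool to that yaw and fly over the handle.

```bash
python3 -m crank '[[0,0,0,0,0,0.1616],[0,0,0,0,0,0.1616],[0,0,0,0,0,0.1616],[0,0,0,0,0,0.1616],[0,0,0,0,0,0.1616]]'
python3 -m crank '[[0,0,0,0,0,0.1616],[0,0,0,0,0,0.1616],[0,0.06,0,0,0,0],[0,0.06,0,0,0,0],[0,0.06,0,0,0,0]]'
python3 -m crank '[[0,0.06,0,0,0,0],[-0.06,0.014,0,0,0,0],[-0.06,0,0,0,0,0],[-0.06,0,0,0,0,0],[-0.06,0,0,0,0,0]]'
python3 -m crank '[[-0.06,0,0,0,0,0],[-0.06,0,0,0,0,0],[-0.06,0,0,0,0,0],[-0.06,0,0,0,0,0],[-0.06,0,0,0,0,0]]'
python3 -m crank '[[-0.06,0,0,0,0,0],[-0.06,0,0,0,0,0],[-0.06,0,0,0,0,0],[-0.009,0,0,0,0,0],[0,0,0,0,0,0]]'
python3 - <<'E'
from h import *
w=save('wrist','w1.png');o=w['o'];print(o['tool_pos'],o['tcp_rot'],o['joint_positions'])
a=np.load('pics/top.png.npy',allow_pickle=True).item()
s=np.array([-.162,.987])
b=np.array([523.9,-248.6])
for x,y,z in [(-85,0,38),(45,0,38),(75,-27.5,2),(75,27.5,2),(165,-27.5,2),(165,27.5,2)]:
    q=np.r_[b+x*s+y*np.array([-s[1],s[0]]),z]; print(x,y,np.round(proj(a,q),1),np.round(proj(w,q),1))
E
```

```text
time: 0.72
tool_pos: [144.4, 504.5, 195.3]
tcp_rot: [-3.141, 0.001, 2.049]
contact_force: [0.7, 0.1, -0.7]
grip_width: 92.0
finger_force: 0.0
time: 1.35
tool_pos: [323.7, 533.6, 195.4]
tcp_rot: [-3.141, 0.0, 1.732]
contact_force: [0.2, 0.2, 0.8]
grip_width: 92.0
finger_force: 0.0
time: 1.98
tool_pos: [433.5, 306.5, 195.2]
tcp_rot: [-3.141, 0.0, 1.732]
contact_force: [1.1, -0.7, 0.1]
grip_width: 92.2
finger_force: 0.0
time: 2.6
tool_pos: [481.5, 10.5, 195.6]
tcp_rot: [-3.141, -0.0, 1.732]
contact_force: [0.1, 0.1, -0.2]
grip_width: 92.0
finger_force: 0.0
time: 3.22
tool_pos: [511.5, -174.1, 195.1]
tcp_rot: [-3.141, -0.001, 1.73]
contact_force: [-0.0, -0.1, -0.2]
grip_width: 91.8
finger_force: 0.0
[ 511.50631416 -174.12375395  195.10485421] [-3.14067173e+00 -1.32345039e-03  1.73029610e+00] [-4.70323473e-01  3.71539007e-01  1.48148230e+00  5.48566595e-04
  1.29009513e+00 -6.29976224e-01]
-85 0 [490.2 167.8] [319.6 285.7]
45 0 [412.2 179.6] [319.3 201.1]
75 -27.5 [389.7 169.2] [338.9 172.9]
75 27.5 [394.7 200.4] [299.8 172.9]
165 -27.5 [338.5 177. ] [340.1 105.3]
165 27.5 [343.2 208.1] [298.1 105.4]
```

View pics/w1.png

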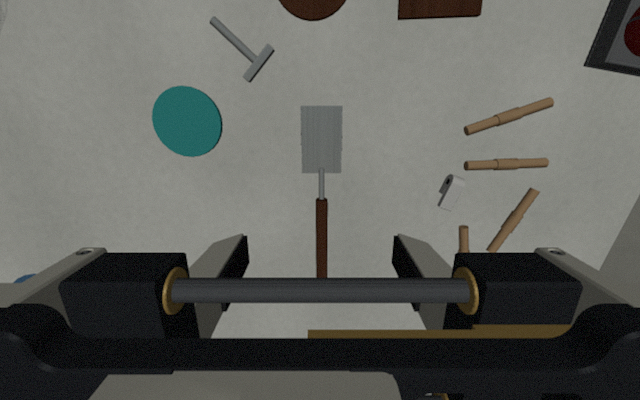

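The wrist view shows blade corners (302,106)-(342,173) and the handle centre at column 322, running straight along the tool x axis. This agrees with the top view to within 2–3 mm. Next I descend and grasp.

```bash
python3 -m crank '[[-0.06,0.002,0,0,0,0],[0,0,0.05,0,0,0],[0,0,0.05,0,0,0],[0,0,0.05,0,0,0],[0,0,0.026,0,0,0]]'
python3 -m crank '[[0,0,0.01,0,0,0],[0,0,0,0,0,0]]'
python3 -m crank '[[0,0,0,0,0,0],[0,0,0,0,0,0],[0,0,0,0,0,0],[0,0,0,0,0,0],[0,0,0,0,0,0]]' 0
python3 -m crank '[[0,0,0,0,0,0],[0,0,0,0,0,0],[0,0,0,0,0,0]]'
```

```text
time: 3.9
tool_pos: [522.3, -230.1, 17.3]
tcp_rot: [-3.139, -0.003, 1.734]
contact_force: [-0.5, -0.6, 0.5]
grip_width: 92.0
finger_force: 0.0
time: 4.15
tool_pos: [523.8, -232.1, 10.0]
tcp_rot: [3.142, -0.0, 1.733]
contact_force: [0.0, 0.8, 1.2]
grip_width: 91.6
finger_force: 0.0
time: 4.78
tool_pos: [523.5, -233.1, 9.8]
tcp_rot: [3.141, -0.0, 1.731]
contact_force: [0.1, 0.4, -0.4]
grip_width: 46.3
finger_force: 0.0
time: 5.15
tool_pos: [523.5, -233.0, 9.7]
tcp_rot: [-3.142, -0.0, 1.732]
contact_force: [-0.3, -0.8, -0.8]
grip_width: 16.3
finger_force: 0.0
```

```bash
python3 -m crank '[[0,0,0,0,0,0],[0,0,0,0,0,0],[0,0,-0.006,0,0,0],[0,0,-0.006,0,0,0],[0,0,0,0,0,0]]'
python3 -m crank '[[0.02,-0.004,0,0,0,0],[0.02,-0.004,0,0,0,0],[0.02,-0.003,0,0,0,0],[0,0,0,0,0,0],[0,0,0,0,0,0]]'
python3 - <<'E'
from h import *
w=save('wrist','w2.png');o=w['o'];t=save('top','top2.png');print(o['tool_pos'],o['tcp_rot'])
im=cv2.resize(w['color'][0:260,180:480],None,fx=2,fy=2,interpolation=cv2.INTER_CUBIC)
cv2.imwrite('pics/w2c.png',im)
E
```

```text
time: 5.78
tool_pos: [524.0, -233.4, 22.5]
tcp_rot: [3.14, 0.001, 1.732]
contact_force: [-0.5, -0.5, -1.1]
grip_width: 0.2
finger_force: 0.0
time: 6.4
tool_pos: [503.6, -176.1, 21.9]
tcp_rot: [3.141, 0.001, 1.732]
contact_force: [-0.3, -0.0, 0.4]
grip_width: 0.3
finger_force: 0.0
[ 503.60800019 -176.0659964    21.92315799] [3.14075411e+00 7.17911005e-04 1.73189086e+00]
```

View pics/w2c.png

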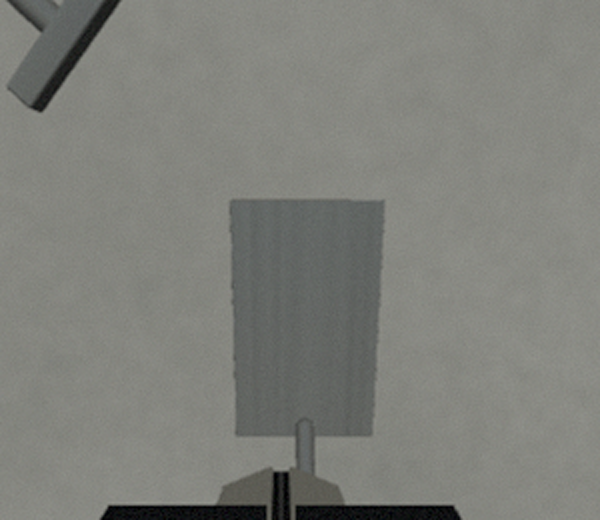

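The fingers shut on nothing (width 0.2). The crop shows the blade still on the shelf at crop (232,200)-(384,435), the neck at column 305 and the shut fingers at column 282. I'll locate everything again.

```bash
python3 - <<'E'
from h import *
a=np.load('pics/top2.png.npy',allow_pickle=True).item();w=np.load('pics/w2.png.npy',allow_pickle=True).item()
for z in (2.5,14):
  print(z,[ray(w,180+x/2,y/2,z).round(1)[:2] for x,y in((231,200),(384,200),(235,436),(373,436))])
T=np.eye(4);print(w['tool_from_camera'].round(3), w['fov_y'],w['cx'],w['cy'])
im=a['color'];cv2.imwrite('pics/t2c.png',cv2.resize(im[110:260,300:520],None,fx=3,fy=3,interpolation=cv2.INTER_CUBIC))
print(proj(a,w['o']['tool_pos']))
E
```

```text
2.5 [array([473.1, -89.9]), array([526.8, -81.1]), array([ 486.8, -178.9]), array([ 542. , -169.9])]
14 [array([474.1, -90.1]), array([524.8, -81.8]), array([ 487. , -174.2]), array([ 539.2, -165.7])]
[[ 1.00000e-03  9.52000e-01  3.07000e-01  8.28910e+01]
 [ 1.00000e+00 -0.00000e+00 -1.00000e-03  1.01300e+00]
 [-1.00000e-03  3.07000e-01 -9.52000e-01 -1.89731e+02]
 [ 0.00000e+00  0.00000e+00  0.00000e+00  1.00000e+00]] 71.67974456044512 320.04932916086426 199.955694760566
(np.float64(394.2211594288741), np.float64(188.1878749325958))
```

View pics/t2c.png

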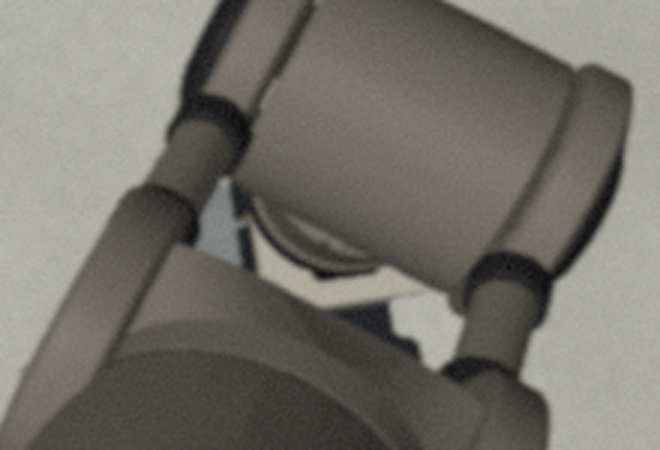

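```bash
python3 -m crank '[[0,0,-0.06,0,0,0],[0,0,-0.06,0,0,0],[0.06,0,-0.02,0,0,0],[0.02,0.011,0,0,0,0],[0,0,0,0,0,0]]' 100
python3 - <<'E'
from h import *
s=save('scene','s2.png');w=save('wrist','w3.png')
b=np.array([526.7,-248.4]);v=np.array([-.162,.987])
for x,z in((-96,0),(-85,38),(-85,18),(45,38),(45,18),(165,2)):
  q=np.r_[b+x*v,z];print(x,z,np.round(proj(s,q),1),np.round(proj(w,q),1))
A=cv2.resize(s['color'][180:300,160:320],None,fx=4,fy=4,interpolation=cv2.INTER_CUBIC)
B=w['color'][:,200:440]
cv2.imwrite('pics/s2c.png',np.hstack([A[:400],B])[:, :800])
print(A.shape)
E
```

```text
time: 7.12
tool_pos: [501.7, -94.9, 161.9]
tcp_rot: [3.141, 0.0, 1.733]
contact_force: [0.4, -0.8, 1.0]
grip_width: 46.5
finger_force: 0.0
-96 0 [174.4 244.7] [319.3 332.7]
-85 38 [176.6 229.5] [319.3 346.8]
-85 18 [178.6 237. ] [319.3 335.9]
45 38 [247.1 216.1] [319.2 267.3]
45 18 [248.  223.6] [319.2 259.4]
165 2 [308.2 217.8] [319.2 170. ]
(480, 640, 3)
```

View pics/s2c.png

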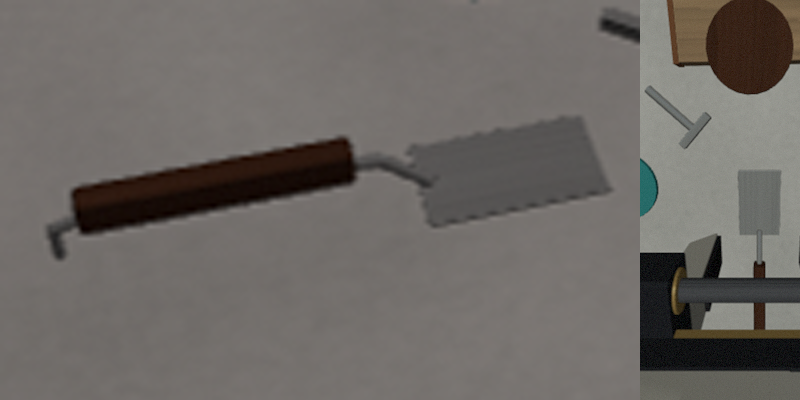

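The scene crop shows the spatula undisturbed: handle ends at crop (75,190) and (350,140), as projected. So the position is right, and I'll retry, reading the fingers row by row.

```bash
python3 -m crank '[[-0.06,0,0,0,0,0],[-0.06,0,0,0,0,0],[-0.036,0,0.05,0,0,0],[0,0,0.05,0,0,0],[0,0,0,0,0,0]]' 100
python3 -m crank '[[0,0,0.02,0,0,0],[0,0,0.02,0,0,0],[0,0,0.012,0,0,0],[0,0,0,0,0,0],[0,0,0,0,0,0]]' 40
python3 -m crank '[[0,0,0,0,0,0],[0,0,0,0,0,0],[0,0,0,0,0,0]]' 0
python3 -m crank '[[0,0,0,0,0,0],[0,0,0,0,0,0]]'
python3 -m crank '[[0,0,0,0,0,0]]'
python3 -m crank '[[0,0,0,0,0,0]]'
```

```text
time: 7.85
tool_pos: [522.7, -249.5, 57.3]
tcp_rot: [-3.134, -0.007, 1.729]
contact_force: [0.3, -0.0, 0.4]
grip_width: 90.9
finger_force: 0.0
time: 8.48
tool_pos: [526.9, -250.0, 10.7]
tcp_rot: [3.14, 0.001, 1.732]
contact_force: [-0.0, 0.2, 0.9]
grip_width: 46.5
finger_force: 0.0
time: 8.85
tool_pos: [526.3, -249.6, 9.7]
tcp_rot: [3.141, 0.0, 1.732]
contact_force: [-0.2, -0.8, 0.5]
grip_width: 16.5
finger_force: 0.0
time: 9.1
tool_pos: [526.2, -249.5, 9.4]
tcp_rot: [3.142, -0.0, 1.732]
contact_force: [-0.5, 0.4, -0.2]
grip_width: 1.1
finger_force: 0.0
time: 9.22
tool_pos: [526.2, -249.5, 9.4]
tcp_rot: [-3.142, -0.0, 1.732]
contact_force: [0.0, -0.1, -0.2]
grip_width: 0.5
finger_force: 0.0
time: 9.35
tool_pos: [526.2, -249.5, 9.4]
tcp_rot: [-3.142, -0.0, 1.732]
contact_force: [0.3, -0.1, 1.2]
grip_width: 0.2
finger_force: 0.0
```

```bash
python3 - <<'E'
from h import *
s=save('scene','s3.png');w=save('wrist','w4.png')
print(proj(s,w['o']['tool_pos']),proj(w,w['o']['tool_pos']))
A=cv2.resize(s['color'][150:290,130:320],None,fx=2.8,fy=2.8,interpolation=cv2.INTER_CUBIC)
B=w['color'][:392,190:450]
cv2.imwrite('pics/s3c.png',np.hstack([A[:392],B]))
E
```

```text
(np.float64(224.4309541406895), np.float64(231.09988294706665)) (np.float64(318.4133159139492), np.float64(227.57588132615098))
```

View pics/s3c.png

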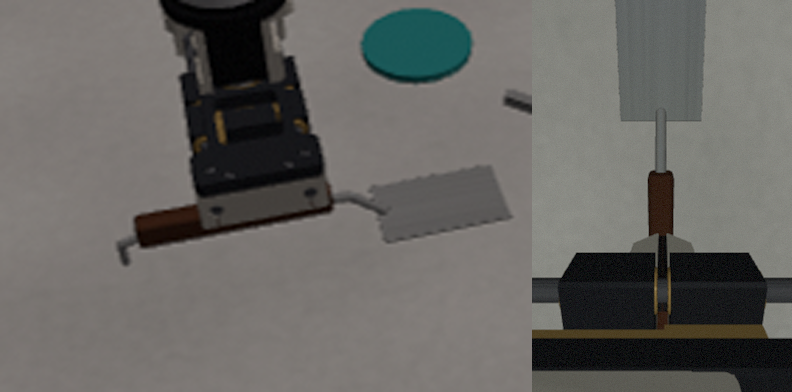

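```bash
python3 - <<'E'
from h import *
s=np.load('pics/s3.png.npy',allow_pickle=True).item();w=np.load('pics/w4.png.npy',allow_pickle=True).item()
A=cv2.resize(s['color'][180:250,165:265],None,fx=5,fy=5,interpolation=cv2.INTER_CUBIC)
B=cv2.resize(w['color'][150:350,290:350],None,fx=5,fy=3,interpolation=cv2.INTER_CUBIC)
B=cv2.resize(w['color'][210:350,285:355],None,fx=4,fy=4,interpolation=cv2.INTER_CUBIC)
h=560;C=np.zeros((h,780,3),np.uint8);C[:350,:500]=A;C[:,500:]=B
cv2.imwrite('pics/z.png',np.clip(C*1.8,0,255).astype(np.uint8))
# tool-frame heights: pixels of tool axis points
T=rpy(w['o']['tcp_rot'])
for d in (0,-10,-19,-30,-40,-60):
  p=w['o']['tool_pos']+T@np.array([0,0,d]);a=proj(s,p);b=proj(w,p)
  print(d,((a[0]-165)*5,(a[1]-180)*5),(500+(b[0]-285)*4,(b[1]-210)*4))
E
```

```text
0 (np.float64(297.15477070344747), np.float64(255.49941473533323)) (np.float64(633.6532636557968), np.float64(70.30352530460391))
-10 (np.float64(294.0585921815722), np.float64(237.23678172229185)) (np.float64(633.3787280648871), np.float64(92.98059300651494))
-19 (np.float64(291.23076121001674), np.float64(220.55698148094407)) (np.float64(633.1078773928373), np.float64(115.3532806671601))
-30 (np.float64(287.72017466725487), np.float64(199.84998631318675)) (np.float64(632.7413394648156), np.float64(145.62988480990077))
-40 (np.float64(284.47562070018034), np.float64(180.71216917084698)) (np.float64(632.3684794176847), np.float64(176.4287058445525))
-60 (np.float64(277.82975529524765), np.float64(141.51190985542286)) (np.float64(631.4798194742707), np.float64(249.83340224102585))
```

View pics/z.png

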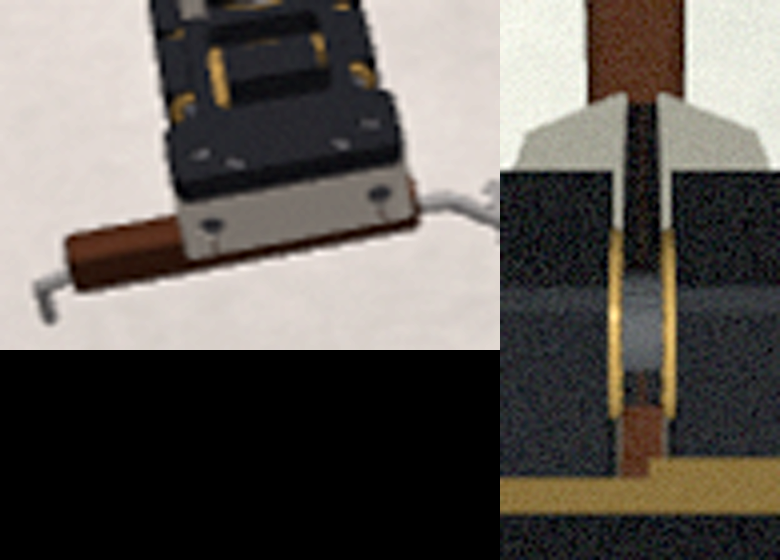

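The zoom shows the shut fingertips resting above the handle: tip edge at z.png (642,95), with the handle visible below. The open-finger spacing in the first wrist picture (147 px for 92 mm) puts the real tips about 31 mm behind the reported TCP. So I open, go about 28 mm lower in guarded steps, and close.

```bash
python3 -m crank '[[0,0,0,0,0,0],[0,0,0,0,0,0],[0,0,0,0,0,0],[0,0,0,0,0,0],[0,0,0.01,0,0,0]]' 60
python3 -m crank '[[0,0,0.01,0,0,0],[0,0,0,0,0,0]]'
python3 -m crank '[[0,0,0.009,0,0,0],[0,0,0,0,0,0]]'
python3 -m crank '[[0,0,0,0,0,0],[0,0,0,0,0,0],[0,0,0,0,0,0],[0,0,0,0,0,0]]' 0
python3 -m crank '[[0,0,0,0,0,0],[0,0,0,0,0,0]]'
```

```text
time: 10.07
tool_pos: [526.8, -249.9, -0.2]
tcp_rot: [3.14, 0.001, 1.732]
contact_force: [0.3, -0.9, 0.3]
grip_width: 45.7
finger_force: 0.0
time: 10.32
tool_pos: [525.3, -249.0, -12.0]
tcp_rot: [-3.14, -0.002, 1.732]
contact_force: [0.6, -0.8, -0.3]
grip_width: 54.7
finger_force: 0.0
time: 10.58
tool_pos: [525.7, -249.3, -20.3]
tcp_rot: [-3.141, -0.001, 1.732]
contact_force: [-0.4, -1.0, 0.3]
grip_width: 55.1
finger_force: 0.0
time: 11.08
tool_pos: [526.2, -249.6, -19.4]
tcp_rot: [3.141, 0.0, 1.732]
contact_force: [0.5, -0.7, 0.6]
grip_width: 19.7
finger_force: 0.0
time: 11.32
tool_pos: [526.1, -249.6, -19.4]
tcp_rot: [3.142, -0.0, 1.732]
contact_force: [-0.2, -0.5, 0.8]
grip_width: 15.8
finger_force: 30.0
```

Gripped now: 15.8 mm at 30 N. I lift slightly and measure the coaster against the blade from the close wrist view.

```bash
python3 -m crank '[[0,0,-0.006,0,0,0],[0,0,-0.006,0,0,0],[0.02,-0.003,0,0,0,0],[0.02,-0.004,0,0,0,0],[0,0,0,0,0,0]]'
python3 -m crank '[[0,0,0,0,0,0]]'
python3 - <<'E'
from h import *
s=np.array([-.162,.987]);n=np.array([.987,.162])
w5=save('wrist','w5.png')
def disc(w,v0=0,z=33):
  hsv=cv2.cvtColor(w['color'],cv2.COLOR_BGR2HSV)
  m=((hsv[...,2]<110)&(hsv[...,1]>120)&((hsv[...,0]<12)|(hsv[...,0]>165))).astype(np.uint8)*255
  cs,_=cv2.findContours(cv2.morphologyEx(m,cv2.MORPH_OPEN,np.ones((5,5))),cv2.RETR_EXTERNAL,cv2.CHAIN_APPROX_NONE)
  for c in cs:
    if cv2.contourArea(c)<600: continue
    P=np.array([ray(w,u,v,z)[:2] for u,v in c[:,0] if v>2],np.float32)
    A=np.c_[2*P,np.ones(len(P))];k=np.linalg.lstsq(A,(P**2).sum(1),rcond=None)[0];r=(k[2]+k[0]**2+k[1]**2)**.5
    print('px',c[:,0].mean(0).round(),cv2.boundingRect(c),'circle',k[:2].round(1),r.round(1),'res',np.std(np.linalg.norm(P-k[:2],axis=1)).round(2))
w3=np.load('pics/w3.png.npy',allow_pickle=True).item()
for w in (w3,w5): print(w['o']['tool_pos']);disc(w)
hsv=cv2.cvtColor(w5['color'],cv2.COLOR_BGR2HSV)
g=cv2.cvtColor(w5['color'],cv2.COLOR_BGR2GRAY)
# blade: bluish grey
m=((hsv[...,0]>70)&(hsv[...,0]<140)&(hsv[...,2]>60)).astype(np.uint8)*255
cs,_=cv2.findContours(cv2.morphologyEx(m,cv2.MORPH_OPEN,np.ones((5,5))),cv2.RETR_EXTERNAL,cv2.CHAIN_APPROX_SIMPLE)
for c in sorted(cs,key=cv2.contourArea)[-3:]: print(cv2.boundingRect(c),cv2.contourArea(c))
E
```

```text
time: 11.95
tool_pos: [512.6, -210.3, -7.2]
tcp_rot: [-3.141, -0.0, 1.733]
contact_force: [-0.2, -0.7, -0.4]
grip_width: 15.9
finger_force: 30.0
time: 12.08
tool_pos: [513.6, -212.0, -7.1]
tcp_rot: [3.14, 0.001, 1.732]
contact_force: [0.4, -0.5, -1.1]
grip_width: 15.9
finger_force: 30.0
[501.39516663 -95.74464936 161.51449587]
[ 513.57398104 -211.97480783   -7.08696705]
(270, 2, 5, 6) 20.0
(89, 292, 7, 5) 24.0
(0, 0, 101, 147) 12595.0
```

```bash
python3 - <<'E'
from h import *
s=np.array([-.162,.987]);n=np.array([.987,.162])
w3=np.load('pics/w3.png.npy',allow_pickle=True).item();w5=np.load('pics/w5.png.npy',allow_pickle=True).item()
print(w3['color'][45,310],w3['color'][45,380],w3['color'][8,290])
b,g,r=[w3['color'][...,i].astype(int) for i in range(3)]
m=((r<95)&(r-b>20)).astype(np.uint8)*255;m[110:]=0
cs,_=cv2.findContours(cv2.morphologyEx(m,cv2.MORPH_OPEN,np.ones((5,5))),cv2.RETR_EXTERNAL,cv2.CHAIN_APPROX_NONE)
for c in cs:
    if cv2.contourArea(c)<600: continue
    P=np.array([ray(w3,u,v,33)[:2] for u,v in c[:,0] if v>3],np.float32)
    A=np.c_[2*P,np.ones(len(P))];k=np.linalg.lstsq(A,(P**2).sum(1),rcond=None)[0];R=(k[2]+k[0]**2+k[1]**2)**.5
    print(cv2.boundingRect(c),'circle',k[:2].round(1),R.round(1),np.std(np.linalg.norm(P-k[:2],axis=1)).round(2))
# blade edges in w5: row/col profiles of blue-red
im=w5['color'].astype(int);d=cv2.GaussianBlur((im[...,0]-im[...,2]).astype(np.float32),(5,5),0)
for row in (110,130,150,170): 
    x=np.where(d[row,240:400]>np.percentile(d[row,200:240],99)+3)[0]; print(row,(x.min()+240,x.max()+240) if len(x) else None)
col=d[40:200,300];print(col[::6].round(0))
E
```

```text
[23 36 58] [ 79 107 130] [19 32 51]
(399, 0, 96, 93) circle [604.7  68.2] 49.7 5.02
(266, 0, 87, 94) circle [468.1  45.8] 44.2 0.34
110 (np.int64(273), np.int64(367))
130 (np.int64(315), np.int64(324))
150 (np.int64(314), np.int64(325))
170 (np.int64(315), np.int64(325))
[ 3.  2.  2.  2.  1.  1.  2.  2.  1.  1.  1.  1.  1.  1. -6. -6. -5. -6.
 -6. -5. -6. -6. -5. -6. -6. -5. -6.]
```

The coaster centre is (467,47) from both views, and the blade sits on the tool axis with its tip 166 mm ahead of the TCP. The tip needs 74 mm forward, ending 8 mm short of the ledge, and -4 mm sideways. Then it lifts along a 68 mm arc about the step.

```bash
python3 -m crank '[[0.02,-0.004,0,0,0,0],[0.02,0,0,0,0,0],[0.02,0,0,0,0,0],[0.014,0,0,0,0,0],[0,0,0,0,0,0]]'
python3 -m crank '[[0,0,-0.006,0,0,0],[0,0,-0.005,0,0,0],[0,0,-0.006,0,0,0],[0.001,0,-0.006,0,0,0],[0.001,0,-0.006,0,0,0]]'
python3 -m crank '[[0.002,0,-0.006,0,0,0],[0.002,0,-0.005,0,0,0],[0.003,0,-0.006,0,0,0],[0,0,0,0,0,0]]'
python3 - <<'E'
from h import *
w=save('wrist','w6.png');s=save('scene','s6.png')
A=cv2.resize(s['color'][170:310,240:400],None,fx=2.85,fy=2.85,interpolation=cv2.INTER_CUBIC)
C=np.hstack([A[:398],w['color'][:398,150:490]]);print(C.shape)
cv2.imwrite('pics/v9.png',np.clip(C*1.6,0,255).astype(np.uint8))
E
```

```text
time: 12.75
tool_pos: [497.1, -137.7, -7.5]
tcp_rot: [-3.142, -0.0, 1.733]
contact_force: [-0.4, 0.8, -1.3]
grip_width: 15.9
finger_force: 30.0
time: 13.38
tool_pos: [496.7, -136.9, 22.0]
tcp_rot: [3.141, 0.0, 1.731]
contact_force: [-0.8, 0.5, -1.1]
grip_width: 15.9
finger_force: 30.0
time: 13.88
tool_pos: [495.9, -129.8, 39.0]
tcp_rot: [3.141, 0.0, 1.732]
contact_force: [0.6, -0.3, -1.0]
grip_width: 15.6
finger_force: 30.0
(398, 796, 3)
```

View pics/v9.png

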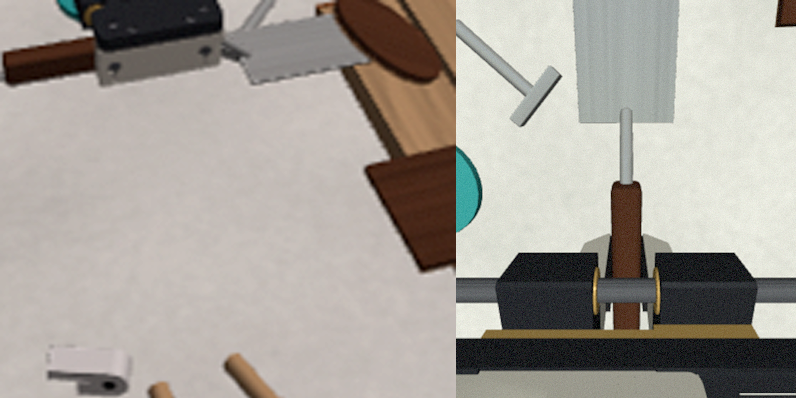

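The disc is tilting up on the blade tip: blade tip at crop (360,60), disc at (390,35), about 30° and centred. I continue the arc.

```bash
python3 -m crank '[[0.003,0,-0.005,0,0,0],[0.004,0,-0.005,0,0,0],[0.004,0,-0.004,0,0,0],[0.004,0,-0.004,0,0,0],[0.005,0,-0.004,0,0,0]]'
python3 -m crank '[[0.005,0,-0.003,0,0,0],[0.005,0,-0.003,0,0,0],[0.005,0,-0.002,0,0,0],[0.005,0,-0.002,0,0,0],[0.006,0,-0.001,0,0,0]]'
python3 -m crank '[[0.005,0,-0.001,0,0,0],[0.005,0,0,0,0,0],[0.005,0,0,0,0,0],[0.005,0,0,0,0,0],[0.004,0,0.001,0,0,0]]'
python3 - <<'E'
from h import *
s=save('scene','s7.png')
A=cv2.resize(s['color'][140:290,240:400],None,fx=3.5,fy=3.5,interpolation=cv2.INTER_CUBIC)
cv2.imwrite('pics/v10.png',np.clip(A*1.6,0,255).astype(np.uint8))
b,g,r=[s['color'][...,i].astype(int) for i in range(3)]
m=((r<75)&(r-b>15)).astype(np.uint8)*255
n,l,st,ce=cv2.connectedComponentsWithStats(m)
for i in range(1,n):
  if st[i,4]>100 and 150<ce[i][0]<480 and 130<ce[i][1]<340: print(st[i],ce[i].round(1))
E
```

```text
time: 14.6
tool_pos: [492.4, -109.8, 60.8]
tcp_rot: [3.141, -0.0, 1.732]
contact_force: [0.5, -0.1, -1.4]
grip_width: 15.7
finger_force: 30.0
time: 15.22
tool_pos: [488.2, -84.2, 71.6]
tcp_rot: [3.141, -0.0, 1.732]
contact_force: [0.4, -0.2, -1.3]
grip_width: 15.8
finger_force: 30.0
time: 15.85
tool_pos: [484.4, -60.5, 71.5]
tcp_rot: [3.141, -0.0, 1.732]
contact_force: [0.3, -0.5, -0.1]
grip_width: 15.4
finger_force: 30.0
[ 350  153  161  133 4060] [421.9 239.6]
[278 162  37  17 310] [295.7 169.2]
[319 296  46  51 206] [341.2 322.8]
[292 306  28  61 170] [304.6 339.8]
```

View pics/v10.png

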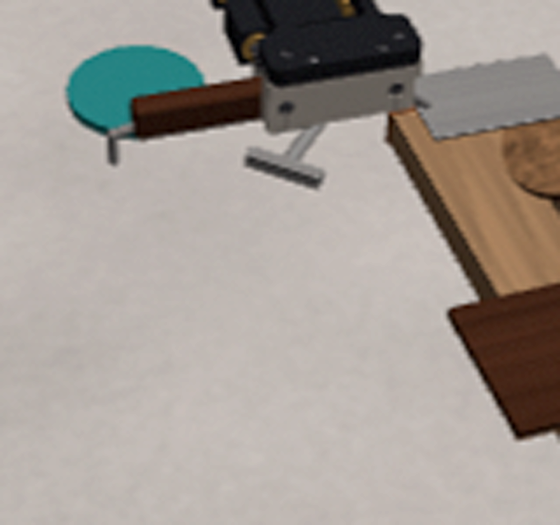

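The last view shows the cork-speckled disc lying on the deck at crop (550,160), partly hidden behind the blade, so it has flipped. I retreat to the spatula's old place, lower it, and check the disc numerically.

```bash
python3 -m crank '[[-0.03,0,0,0,0,0],[-0.04,0,0,0,0,0],[-0.04,0.011,0,0,0,0],[-0.04,0,0,0,0,0],[-0.042,0,0.02,0,0,0]]'
python3 -m crank '[[0,0,0.02,0,0,0],[0,0,0.02,0,0,0],[0,0,0.02,0,0,0],[0,0,0,0,0,0],[0,0,0,0,0,0]]'
python3 - <<'E'
from h import *
t=save('top','t8.png');s=save('scene','s8.png')
R=np.array([467,47.]);v=np.array([-.162,.987])
# deck pine vs cork: compare old/new top picture change
a=cv2.imread('pics/top.png')
im=t['color'];
d=cv2.absdiff(a,im).sum(2).astype(np.float32);d=cv2.GaussianBlur(d,(5,5),0)
m=(d>36).astype(np.uint8)*255
n,l,st,ce=cv2.connectedComponentsWithStats(m)
for i in range(1,n):
  if st[i,4]>150: print('diff',st[i],ce[i].round(1),ray(t,*ce[i],43).round(0))
b,g,r=[im[...,i].astype(int) for i in range(3)]
for x in (150,165,180,195,205,215,225,235,245,255,265,275): print(x,im[214,x], a[214,x])
E
```

```text
time: 16.52
tool_pos: [527.4, -250.5, 52.5]
tcp_rot: [3.139, 0.002, 1.732]
contact_force: [0.7, -0.4, -1.7]
grip_width: 15.9
finger_force: 30.0
time: 17.15
tool_pos: [526.4, -248.8, -7.9]
tcp_rot: [3.141, 0.001, 1.732]
contact_force: [-0.8, -0.6, -1.1]
grip_width: 15.7
finger_force: 30.0
diff [     0      0    640    400 231203] [334.6 188.3] [500. -76.  43.]
diff [ 46 308  55  35 707] [ 73.  325.1] [269. 351.  43.]
150 [67 70 73] [132 138 136]
165 [56 58 64] [ 74 102 129]
180 [49 53 58] [ 73 102 128]
195 [43 46 51] [ 66  93 118]
205 [39 42 44] [ 69  98 119]
215 [ 96 141 188] [ 67  93 117]
225 [103 153 202] [ 59  86 107]
235 [ 78 119 155] [41 59 73]
245 [ 83 117 146] [26 38 58]
255 [101 140 172] [11 25 49]
265 [ 97 136 166] [15 23 50]
275 [195 206 207] [ 9 23 49]
```

```bash
python3 -m crank '[[0,0,0.006,0,0,0],[0,0,0.003,0,0,0],[0,0,0.002,0,0,0],[0,0,0,0,0,0],[0,0,0,0,0,0]]'
```

```text
time: 17.88
tool_pos: [525.9, -248.5, -19.5]
tcp_rot: [-3.141, -0.0, 1.732]
contact_force: [-1.9, -0.4, 1.6]
grip_width: 15.9
finger_force: 30.0
```

```bash
python3 -m crank '[[0,0,0,0,0,0],[0,0,0,0,0,0],[0,0,0,0,0,0],[0,0,0,0,0,0],[0,0,0,0,0,0]]' 60
python3 -m crank '[[0,0,-0.03,0,0,0],[0,0,-0.05,0,0,0],[0,0,-0.06,0,0,0],[0,0,-0.06,0,0,0],[-0.06,0,0,0,0,0]]'
python3 -m crank '[[-0.06,0,0,0,0,0],[-0.06,0,0,0,0,0],[-0.06,0,0,0,0,0],[0,0,0,0,0,0],[0,0,0,0,0,0]]'
python3 - <<'E'
from h import *
t=save('top','t9.png');s=save('scene','s9.png');a=cv2.imread('pics/top.png')
v=np.array([-.162,.987]);n=np.array([.987,.162])
def P(c,al,la,z): return proj(c,np.r_[v*al+n*la,z])
# sample along rack x (s) through coaster lateral line, at deck/cork height
la=np.array([467,47])@n; print('la',la,'step at s=16, deck to 142')
for al in range(-70,150,10):
  u=np.round(P(t,al,la,43)).astype(int);q=np.round(P(s,al,la,43)).astype(int);print(al,u,t['color'][u[1],u[0]],q,s['color'][q[1],q[0]])
# cork mask by local texture/hue in Lab
E
```

```text
time: 18.5
tool_pos: [526.0, -248.6, -19.5]
tcp_rot: [3.141, -0.0, 1.732]
contact_force: [-0.1, -0.3, 1.0]
grip_width: 54.8
finger_force: 0.0
time: 19.12
tool_pos: [538.7, -307.0, 187.7]
tcp_rot: [3.133, 0.007, 1.736]
contact_force: [1.3, -0.4, -0.4]
grip_width: 55.1
finger_force: 0.0
time: 19.75
tool_pos: [564.2, -485.0, 179.6]
tcp_rot: [-3.141, -0.002, 1.731]
contact_force: [0.4, -0.1, 0.6]
grip_width: 54.9
finger_force: 0.0
la 468.54299999999995 step at s=16, deck to 142
-70 [285 203] [166 172 173] [353 191] [110 113 118]
-60 [279 204] [160 168 169] [357 190] [21 27 37]
-50 [273 205] [149 157 158] [362 189] [44 60 79]
-40 [267 206] [ 75 106 130] [367 188] [52 72 93]
-30 [261 207] [ 81 112 137] [371 187] [54 74 97]
-20 [255 208] [ 79 109 135] [376 186] [54 74 96]
-10 [249 209] [ 80 106 131] [380 185] [51 70 92]
0 [243 210] [ 55  83 113] [385 184] [37 56 79]
10 [237 211] [ 75 114 150] [390 184] [ 51  76 106]
20 [231 212] [ 64 101 136] [394 183] [46 68 95]
30 [225 212] [ 83 125 166] [399 182] [ 57  84 117]
40 [219 213] [ 66 102 138] [403 181] [48 70 98]
50 [213 214] [ 88 131 174] [407 180] [ 53  79 110]
60 [208 215] [ 70 106 144] [412 179] [ 52  77 107]
70 [202 216] [ 73 110 146] [416 179] [ 50  74 104]
80 [196 217] [ 74 116 152] [421 178] [ 53  78 109]
90 [190 218] [ 77 111 137] [425 177] [ 55  77 102]
100 [184 219] [ 82 115 140] [429 176] [ 57  79 103]
110 [178 220] [ 86 119 145] [434 175] [ 55  77 101]
120 [172 220] [ 93 129 159] [438 175] [ 60  84 109]
130 [166 221] [ 88 123 151] [442 174] [ 61  83 108]
140 [160 222] [56 80 97] [447 173] [15 23 31]
```

```bash
python3 - <<'E'
from h import *
v=np.array([-.162,.987]);n=np.array([.987,.162])
for nm in('t9.png','s9.png'):
  c=np.load('pics/'+nm+'.npy',allow_pickle=True).item()
  im=cv2.GaussianBlur(c['color'],(5,5),0).astype(float)
  m=((im[...,2]/im[...,0]>1.86)&(im[...,2]>60)).astype(np.uint8)*255
  m=cv2.morphologyEx(m,cv2.MORPH_CLOSE,np.ones((5,5)));m=cv2.morphologyEx(m,cv2.MORPH_OPEN,np.ones((7,7)))
  cs,_=cv2.findContours(m,cv2.RETR_EXTERNAL,cv2.CHAIN_APPROX_NONE)
  for k in cs:
    A=cv2.contourArea(k)
    if A<700: continue
    P=np.array([ray(c,u,w,43)[:2] for u,w in k[:,0]],np.float32);e=cv2.fitEllipse(P);
    if 50<max(e[1])<130: print(nm,A,'world ellipse',np.round(e[0],1),np.round(e[1],1),'s,n',np.array(e[0])@v,np.array(e[0])@n)
# square coaster & spatula in t9 vs start
def comp(c):
  b,g,r=[c[...,i].astype(int) for i in range(3)]
  return b,g,r
for nm in('top.png','t9.png'):
  c=np.load('pics/'+nm+'.npy',allow_pickle=True).item();im=c['color'];hsv=cv2.cvtColor(im,cv2.COLOR_BGR2HSV)
  f=np.median(im[330:380,500:600]);m=((im[...,2]<f*.53)&(hsv[...,1]>90)).astype(np.uint8)*255
  k,l,st,ce=cv2.connectedComponentsWithStats(cv2.morphologyEx(m,cv2.MORPH_OPEN,np.ones((3,3))))
  for i in range(1,k):
    if st[i,4]>150 and 200<ce[i][0]<520 and 80<ce[i][1]<260: print(nm,f,st[i],ce[i].round(1))
E
```

```text
t9.png 2198.0 world ellipse [454.7 118.3] [87.9 89. ] s,n 43.08380699157715 467.9034132385254
t9.png 1578.5 world ellipse [604.2  74. ] [71.2 95. ] s,n -24.853003784179695 608.3075447387695
s9.png 960.5 world ellipse [853.2  73.2] [44.  59.3] s,n -65.93397731781008 854.0157208099365
s9.png 826.0 world ellipse [853.2 157.9] [41.2 56.9] s,n 17.66302285766601 867.6506315917969
s9.png 1080.0 world ellipse [458.8 118.8] [91.6 99.1] s,n 42.93953533172608 472.12126341247557
top.png 133.0 [ 220  101   60   57 2602] [250.  128.5]
top.png 133.0 [413 165  76  19 598] [450.6 173.9]
top.png 133.0 [ 238  182   51   52 2074] [262.8 208. ]
```

```bash
python3 - <<'E'
from h import *
for nm in('top.png','t9.png','scene.png','s9.png'):
  im=cv2.imread('pics/'+nm);hsv=cv2.cvtColor(im,cv2.COLOR_BGR2HSV);R=(220,80,320,180)
  f=np.median(im[...,2]);m=((im[...,2]<f*.62)&(im[...,2].astype(float)>1.4*im[...,0])).astype(np.uint8)*255
  k,l,st,ce=cv2.connectedComponentsWithStats(cv2.morphologyEx(m,cv2.MORPH_OPEN,np.ones((3,3))))
  for i in range(1,k):
    if 150<st[i,4]<5000 and 160<ce[i][0]<520 and 80<ce[i][1]<290: print(nm,f,st[i],ce[i].round(1))
E
```

```text
top.png 136.0 [ 220  100   60   59 2734] [249.4 128.7]
top.png 136.0 [413 165  77  19 629] [450.7 173.9]
top.png 136.0 [ 234  182   55   53 2155] [262.3 208.2]
t9.png 155.0 [ 220  100   60   59 2717] [249.5 128.6]
t9.png 155.0 [449 165  40  12 307] [469.1 170.5]
scene.png 112.0 [ 349  175  158  111 4374] [406.4 234.2]
scene.png 112.0 [471 202  39  45 201] [490.5 225. ]
scene.png 112.0 [179 215  69  23 782] [212.8 225.9]
s9.png 111.0 [ 351  175  156  111 3387] [416.  246.3]
s9.png 111.0 [471 202  39  45 200] [490.5 225. ]
s9.png 111.0 [179 215  70  23 787] [213.5 226.1]
```

The square coaster has not moved (249.5,128.6) and the spatula lies as it was found (scene 213.5,226.1 against 212.8,225.9). The round coaster is flat, cork up, at deck height in both views. I'm handing in.

```bash
python3 -c "
from plant import bot
print(bot.close_job())"
```

```text
the job is handed in; nothing more can be done
None
```

I've handed the job in: the round coaster lies cork side up and flat on the back deck, with its front edge about 17 mm over the step, the square coaster hasn't moved, and the spatula is back in its place on the shelf, blade flat.

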